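Fill the last bay of the pot tray and sweep the check bar over it

TASK

One bay of the long metal packing tray is still empty. Take the loose lidded pot that fits in it without sticking up above the rim (the small short one, not the tall or the wide one) and lower it, without dropping it, upright into the empty bay. Then let go and sweep the tray's check bar by its black grip along the rim, over all three bays, all the way to the other end, to show that nothing stands proud, and leave it there.

Things in the scene. Friction and masses are not known exactly. Their poses are not given: they have to be found in the camera images.
- short_pot_center (a point): The short lidded pot to pack: round, steel, 62 mm wide, 44 mm high plus an upright black knob to grip it by (24 mm wide, 30 mm high; 74 mm in all), 0.25 kg. Point: on its axis, 37 mm above its underside, 7 mm below the knob's foot; z up. Same as the two pots in the tray. Near it a tall pot (62 mm wide, 108 mm high) and a wide one (100 mm wide, 74 mm high) with like knobs.
- liner: The empty bay, any of three in the long aluminium tray (fixed): a flat white paper disc, 60 mm, on its floor. Origin: the bay's centre on its floor, 5 mm above the table; z up, y along the tray. Bays: 86 mm square, 90 mm apart along y, walls between them 30 mm high. Rim 84 mm above the bay floor, so the short pot ends 10 mm below it. The ends beyond the bays are closed at rim height.
- check_bar (a joint): Slide of the check bar, m: a dark steel bar across the tray, 16 mm wide, running along the rim 3 mm above it, so that anything standing proud of the rim stops it. Starts at 0 to 0.02 on the tray's closed end before the first bay; 0.11, 0.20, 0.29: over the bays' centres; 0.35: stop at the other end. It drags with about 2 N and stays where it is left.
- check_bar_grip (a point): Centre of the upright black grip on the check bar: 44 mm across the tray (x), 16 mm thick along it (y), 32 mm high, its foot (the bar's top) 16 mm below this point, free all round. z up; +y is the way to sweep. Moves with the bar in a straight line.
Things that resemble listed ones, but are neither listed nor needed, are in the scene too. What is shaped like the part that bears short_pot_center but orange or yellow is not meant.

How it is judged:
By the outcome, as a careful person would: the job done as asked, in the order asked, and still so for the second after the job is handed in, with the robot touching nothing.
It also fails if it takes over 53 s, if anything falls off the work surface, if the arm or the gripper's body presses on something with over 40 N, if the wrist force passes 120 N, or if a joint passes its speed limit or range.

ROBOT

A 6-joint arm with a two-finger parallel gripper is mounted at the origin on the work surface. World frame = base frame: x ahead of the robot, y to its left, z up, the work surface at z = 0. Lengths are in mm, angles in rad, forces in N, time in s.
With the tool pointing down it reaches from about 300 to 825 mm from the base axis. Payload 5.4 kg.
Tool frame: the origin (TCP) lies between the finger pads; the fingertips stand 8 mm ahead of it and the grasp point (between the pads) lies 11 mm behind it; z points along the fingers, y is the direction in which the jaws open and shut (so a half turn about z gives the same grasp; the last joint's range is limited). The gripper opens to 92 mm and grips with 3 to 60 N. Pads are 20 mm wide; open, the fingers measure 128 mm over their backs; the gripper's body (75 mm by 189 mm) begins 69 mm behind the grasp point.
Start: joints at [0.987, 0.158, 1.597, -0, 1.386, -0.21], TCP at [209.973, 535.273, 222.601] pointing down, gripper open.
Joint ranges: [-2.91, 2.91], [-0.94, 2.29], [0.18, 2.7], [-1.29, 4.43], [0.17, 2.64], [-3, 3]. Speed limits (rad/s): [2.57, 2.57, 3.14, 3.14, 3.14, 3.14].

INTERFACE

Orientations are given as [roll, pitch, yaw] about the fixed x, y, z axes, in that order (R = Rz(yaw) Ry(pitch) Rx(roll)).
In Python, from station import env, optics, hand_in gives the robot as it stands. The module is installed in compiled form; this text tells all that it offers.
- The arm moves only by the shell command python3 -m inch 'ROWS'. ROWS is JSON, a list of rows, each a list of 3 entries, a list of its own where there are three numbers: the finger opening in cm, from 0 to 9.19, then the shift along the tool's x, y, z in cm, then the turn about the tool's z in rad. A call has exactly 8 rows; each row shifts and turns the commanded pose from where the row before left it, along the tool's axes as they then stand; what a row does not reach is not made up. A row lasts 1/10 s, in which the tool goes at most 50 mm and 8.59 degrees, less where a joint would pass 70% of its speed; a pose out of reach is approached as far as the arm can. A call with a gripper value outside its range is refused whole. The fingers move at their own pace and stop on an object; the grip force is fixed at half the most. Time passes only in rows, so rows that do not move let the fingers close, or fill a call up. It gives the time, the measured TCP pose, the force and the opening at its end, in the units of the state.
- env.state(): the state, without advancing time (a new reading comes with each control period).
- optics.read_camera(name): name is "scene" or "top" or "wrist"; returns the picture (384x512x3 uint8, red, green, blue); there is no depth.
- optics.camera_model(name): a dict with "fov_y" (degrees; the focal length in pixels is half the picture's height over the tangent of half this angle, whatever the lens; pixels are square), "cx", "cy" (the principal point, pixels), "R" (3x3) and "t" (3): a world point X has camera coordinates R X + t; the wrist camera has in their place "tool_from_camera" (4x4, takes a point from camera to tool coordinates, whose origin is the TCP and whose axes are the flange's). Camera axes: x right, y down, z forward; pixel columns grow to the right and rows downward; lengths in mm; the calibration is good to about 2 mm. The wrist camera is an equidistant fisheye: a pixel r from the principal point sees the ray r / f radians off the axis. A picture is of the moment at which its call begins: read the wrist's pose just before it. camera_model takes no time and is no camera call.
- hand_in(): hands the job in, once; it reports no verdict.
The state is a dict: "clock": time; "qpos": joint angles; "dq": joint speeds; "effort": joint torques, N m; "tool_pos": TCP position; "orientation": TCP orientation; "contact_force": force on the tool from outside, world axes, zero at the start; "torque": the same for the moment, N m; "width": opening from 0.0 (shut) to 1.0 (fully open).
Only numpy, scipy, OpenCV 4.12 (cv2) and the standard library are available. Lean on these libraries where they do the work, as an engineer would, in place of code of your own. Each camera call takes 0.05 s, during which the arm holds its last target. There are 200 camera calls.

## Working session

There is one attempt and no reset: what is moved stays moved. The work goes in short steps, Python scripts to look and compute and a shell command to move; the robot and the scene stay as the last step left them, time stands still between calls to the robot, and variables do not carry over. Pictures are saved under pics/ and viewed, about 8 in all and at most 12, crops included, and the job is handed in when it is done.

```bash
mkdir -p pics; cat > h.py <<'E'
import numpy as np, cv2
from station import env, optics
def px2plane(name,u,v,z):
    m=optics.camera_model(name);R=np.array(m["R"]);t=np.array(m["t"]);f=192/np.tan(np.radians(m["fov_y"])/2)
    d=R.T@np.array([(u-m["cx"])/f,(v-m["cy"])/f,1]);c=-R.T@t
    return c+d*(z-c[2])/d[2]
def proj(name,X):
    m=optics.camera_model(name);f=192/np.tan(np.radians(m["fov_y"])/2)
    p=np.array(m["R"])@np.array(X)+np.array(m["t"]);return f*p[0]/p[2]+m["cx"],f*p[1]/p[2]+m["cy"]
E
python3 - <<'E'
from h import *
print(env.state())
for n in("scene","top"):
    m=optics.camera_model(n);print(n,m["fov_y"],m["cx"],m["cy"],-np.array(m["R"]).T@np.array(m["t"]))
    im=optics.read_camera(n)[:,:,::-1];cv2.imwrite(f"pics/{n}0.png",im);cv2.imwrite(f"pics/{n}0b.png",cv2.resize(im,(768,576),interpolation=cv2.INTER_CUBIC))
E
```

```text
{'clock': 0.0, 'qpos': array([ 9.86912443e-01,  1.59052850e-01,  1.59823137e+00, -2.32774365e-05,
        1.38614706e+00, -2.10127492e-01]), 'dq': array([ 1.80203175e-04,  8.90260436e-05, -1.08166383e-03,  3.11176520e-04,
        4.78938459e-04, -1.80210640e-03]), 'effort': array([-9.39314486e-04, -3.85585034e+01, -3.22099328e+01,  6.99786027e-02,
        3.80715961e-02, -1.46213706e-04]), 'tool_pos': array([209.64399995, 534.77504652, 221.61717874]), 'orientation': array([-3.13978969e+00, -3.61139467e-04,  2.76784023e+00]), 'contact_force': array([-0.11858673, -0.01038658, -0.13890663]), 'torque': array([ 0.03825774,  0.03257485, -0.03218827]), 'width': 1.0017664769344568}
scene 54.559239527530444 260.08486795205977 189.31193501456843 [1154.63890703 -124.81412993 1067.343702  ]
top 46.23439569703176 257.0831880035498 191.1543889274043 [ 265.44250721   88.96488869 1520.97559886]
```

View pics/top0b.png

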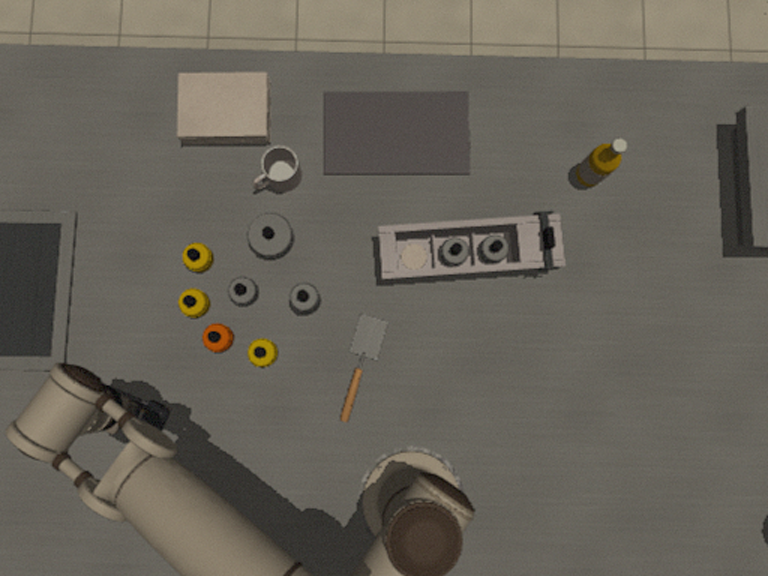

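View pics/scene0b.png

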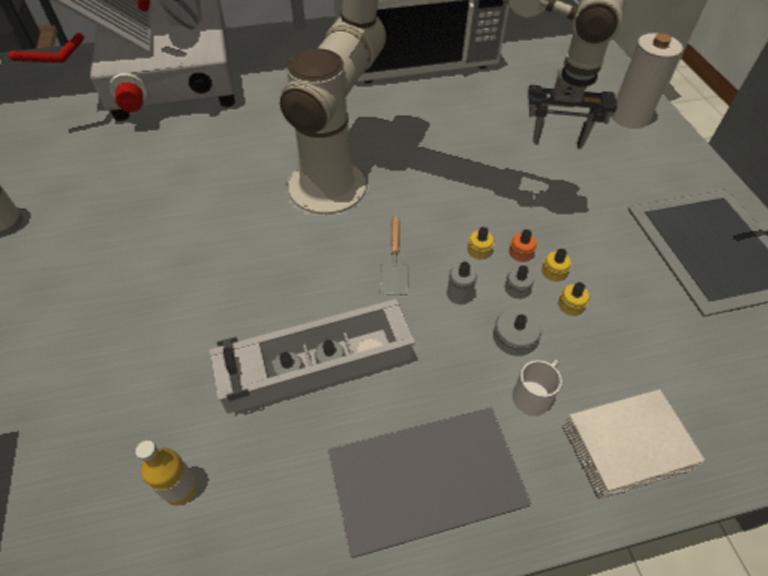

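The top view (768-wide picture) shows the short pot at (243,291), the tall one at (304,298) and the wide one at (270,235). The empty bay's liner is at (414,256) and the check bar grip at (548,238). In the scene view these are the short pot at (520,278), the liner at (372,343) and the grip at (230,357).

```bash
python3 - <<'E'
from h import *
I={n:cv2.imread(f"pics/{n}0.png") for n in("top","scene")}
def blob(n,u,v,r,f):
    im=I[n].astype(int);m=f(im).astype(np.uint8)
    u,v=u/1.5,v/1.5
    k,l,s,c=cv2.connectedComponentsWithStats(m)
    j=[i for i in range(1,k) if s[i,4]>3 and np.hypot(*(c[i]-[u,v]))<r]
    if not j:return None
    i=max(j,key=lambda i:s[i,4]);return c[i],s[i]
dark=lambda im:im.max(2)<45
def ray(n,p):
    a=px2plane(n,*p,0);b=px2plane(n,*p,300);return a,(b-a)/np.linalg.norm(b-a)
def tri(p,q):
    a,d=ray("top",p);b,e=ray("scene",q)
    s=np.linalg.lstsq(np.c_[d,-e],b-a,rcond=None)[0];x,y=a+s[0]*d,b+s[1]*e
    return ((x+y)/2).round(1),np.linalg.norm(x-y).round(1)
for nm,t,s in[("short",(243,286),(520,270)),("tall",(303,295),(464,269)),("wide",(268,232),(520,321)),("y1",(193,255),(577,288)),("y2",(192,301),(560,256)),("or",(214,337),(526,237)),("y3",(261,351),(483,233)),
 ("pA",(454,247),(329,348)),("pB",(492,245),(287,359)),("grip",(548,238),(230,355))]:
    A=blob("top",*t,8,dark);B=blob("scene",*s,10,dark)
    print(nm,A and (A[0].round(1),A[1]),B and (B[0].round(1),B[1]),A and B and tri(A[0],B[0]), A is not None and px2plane("top",*A[0],60).round(1))
for n,t in[("top",(414,256))]:
    u,v=int(t[0]/1.5),int(t[1]/1.5);print(I[n][v,u],I[n][v,u-14:u+14].tolist())
c=np.zeros((576,800,3),np.uint8)
c[:300,:780]=cv2.resize(I["top"][135:195,240:396],None,fx=5,fy=5,interpolation=2)
c[310:550,:600]=cv2.resize(I["scene"][200:272,130:280],(600,240),interpolation=2)
cv2.imwrite("pics/c1.png",c)
E
```

```text
short (array([159.6, 192.5]), array([156, 189,   8,   8,  45], dtype=int32)) (array([347.3, 182.8]), array([345, 180,   6,   6,  25], dtype=int32)) (array([451.8, 381.3,  51.8]), np.float64(3.6)) [451.4 381.4  60. ]
tall (array([201.3, 197. ]), array([198, 194,   7,   7,  40], dtype=int32)) (array([308.8, 181.2]), array([306, 179,   6,   5,  20], dtype=int32)) (array([435.8, 241.3,  81.5]), np.float64(3.5)) [438.9 245.3  60. ]
wide (array([178.3, 154.8]), array([175, 151,   8,   8,  44], dtype=int32)) (array([346. , 216.1]), array([343, 213,   7,   6,  22], dtype=int32)) (array([579.5, 325.6,  49.5]), np.float64(3.7)) [577.9 325.7  60. ]
y1 (array([128.5, 169.3]), array([125, 166,   8,   8,  47], dtype=int32)) (array([384.7, 193.1]), array([382, 189,   7,   8,  34], dtype=int32)) (array([526.2, 486.3,  56.5]), np.float64(2.7)) [526.1 486.7  60. ]
y2 (array([125.9, 200.2]), array([122, 197,   8,   7,  40], dtype=int32)) (array([372.9, 170.9]), array([370, 167,   7,   8,  29], dtype=int32)) (array([424.3, 489.5,  55.1]), np.float64(2.8)) [424.3 489.5  60. ]
or (array([142.2, 224. ]), a
[... 837 characters left out ...]
rray([364.7, 158.9]), array([361, 151,   9,  19, 107], dtype=int32)) (array([154.5, 243.9]), array([152, 236,   6,  13,  34], dtype=int32)) (array([ 567.8, -282. ,  100. ]), np.float64(0.5)) [ 576.3 -292.8   60. ]
[128 143 156] [[129, 138, 146], [132, 138, 146], [135, 141, 149], [128, 135, 148], [108, 116, 122], [101, 115, 125], [133, 150, 165], [125, 140, 157], [131, 146, 160], [129, 148, 163], [132, 150, 165], [132, 147, 160], [128, 148, 162], [128, 146, 159], [128, 143, 156], [128, 143, 158], [126, 144, 157], [128, 144, 160], [130, 145, 159], [132, 149, 162], [125, 144, 157], [127, 145, 162], [129, 143, 155], [127, 133, 143], [134, 142, 152], [109, 115, 124], [54, 57, 59], [97, 102, 111]]
```

View pics/c1.png

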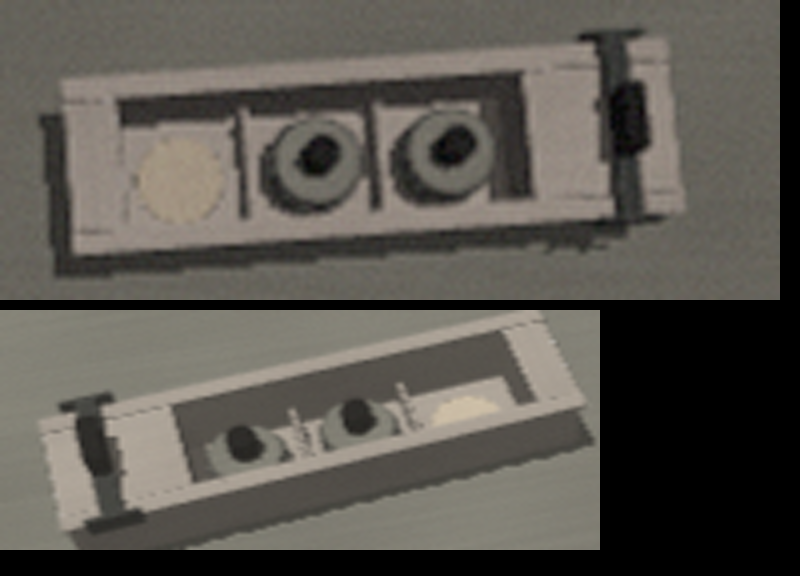

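```bash
python3 -m inch '[[5,[-4,-0.8,0],0],[5,[-4,-0.8,0],0],[5,[-4,-0.8,0],0],[5,[-4,-0.8,0],0],[5,[-4,-0.8,0],0],[5,[-4,-0.7,0],0],[5,[-4,-0.7,0],0],[5,[0,0,0],-0.15]]'
python3 -m inch '[[5,[0,0,0],-0.15],[5,[0,0,0],-0.15],[5,[0,0,2],0],[5,[0,0,2],0],[5,[0,0,0],0],[5,[0,0,0],0],[5,[0,0,0],0],[5,[0,0,0],0]]'
cat >> h.py <<'E'
from scipy.spatial.transform import Rotation as Ro
def wray(u,v,s):
    m=optics.camera_model("wrist");f=192/np.tan(np.radians(m["fov_y"])/2)
    T=np.array(m["tool_from_camera"]);x,y=u-m["cx"],v-m["cy"];r=np.hypot(x,y)+1e-9;a=r/f
    d=np.array([np.sin(a)*x/r,np.sin(a)*y/r,np.cos(a)])
    R=Ro.from_euler("xyz",s["orientation"]).as_matrix()
    return R@T[:3,3]+s["tool_pos"],R@T[:3,:3]@d
def wplane(u,v,z,s):
    c,d=wray(u,v,s);return c+d*(z-c[2])/d[2]
def totool(P,s):
    return Ro.from_euler("xyz",s["orientation"]).as_matrix().T@(np.array(P)-s["tool_pos"])
E
python3 - <<'E'
from h import *
import pickle
s=env.state();w=optics.read_camera("wrist")[:,:,::-1];pickle.dump(s,open("s1.pkl","wb"))
cv2.imwrite("pics/w1.png",w);cv2.imwrite("pics/w1b.png",cv2.resize(w,(768,576),interpolation=2))
print(s["tool_pos"],s["orientation"],s["width"],optics.camera_model("wrist"))
P=lambda u,v,z:px2plane("top",u/5+240-.4,v/5+135-.4,z)
print("liner",P(181,178,5))
a,b=P(62,82,89),P(667,40,89);c,d=P(75,253,89),P(684,212,89);print(a,b,c,d)
for p,q in((a,b),(c,d)):print("tray yaw",np.arctan2(-(p-q)[0],(p-q)[1]))
E
```

```text
clock: 0.9
tool_pos: [454.5, 379.7, 221.9]
orientation: [-3.14, 0.001, 2.916]
contact_force: [-0.6, 0.9, -0.8]
width: 0.544
clock: 1.7
tool_pos: [451.5, 383.1, 183.9]
orientation: [3.141, 0.002, -3.065]
contact_force: [0.0, -0.9, 0.4]
width: 0.545
[451.54718887 383.14811924 183.92465077] [ 3.14070981e+00  1.94047716e-03 -3.06535570e+00] 0.5445053897915719 {'fov_y': 65.70646984690485, 'cx': 257.10206474254284, 'cy': 189.76166386642305, 'tool_from_camera': array([[ 3.29486155e-04, -9.58943857e-01, -2.83595787e-01,
         8.05207517e+01],
       [ 9.99999422e-01,  2.57252411e-05,  1.07482874e-03,
        -6.86881845e-01],
       [-1.02340485e-03, -2.83595977e-01,  9.58943311e-01,
        -1.62728648e+02],
       [ 0.00000000e+00,  0.00000000e+00,  0.00000000e+00,
         1.00000000e+00]])}
liner [ 5.42440846e+02 -3.89860445e-01  5.00000000e+00]
[588.99582958  82.62608856  89.        ] [ 624.94901756 -313.30232943   89.        ] [476.78993055  72.36022081  89.        ] [ 510.8874696  -322.22034937   89.        ]
tray yaw 0.09055892309034316
tray yaw 0.0862005013229321
```

View pics/w1b.png

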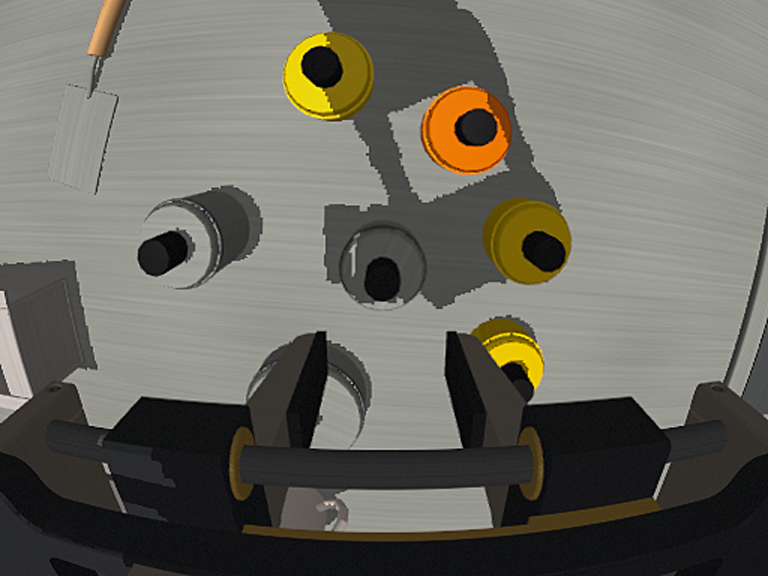

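The wrist view shows the short pot between and ahead of the open fingers, with its knob at (382,278). The tall pot is at left (165,250). The fingers are clear.

```bash
python3 - <<'E'
from h import *
import pickle
s=pickle.load(open("s1.pkl","rb"));w=cv2.imread("pics/w1.png")
def bl(u,v):
    m=(w.max(2)<36).astype(np.uint8);k,l,st,c=cv2.connectedComponentsWithStats(m)
    i=l[int(v/1.5),int(u/1.5)];return c[i],st[i]
for n,u,v in(("short",382,278),("tall",160,252),("yel",322,68),("or",476,127)):
    c,st=bl(u,v);P=wplane(*c,60,s);print(n,c,st,P.round(1),totool(P,s).round(1))
# body outline of short (lid rim, 62 wide) 
print([wplane(u/1.5,265/1.5,40,s).round(1) for u in(340,426)])
E
```

```text
short [254.49462366 185.90860215] [243 171  24  30 558] [452.2 380.3  60. ] [ -0.2  -3.  123.9]
tall [107.95522388 168.56119403] [ 92 154  33  30 670] [444.5 221.5  60. ] [  19.6 -160.7  123.7]
yel [214.33989267  44.20751342] [201  31  27  28 559] [315.2 331.7  60. ] [140.1 -41.1 123.6]
or [318.42857143  85.72886297] [304  73  27  24 343] [347.8 433.9  60. ] [ 99.9  58.4 123.8]
[array([449.9, 350.3,  40. ]), array([445.3, 411.2,  40. ])]
```

```bash
python3 -m inch '[[5,[0,-0.25,3],0],[5,[0,0,3],0],[5,[0,0,3],0],[5,[0,0,2],0],[5,[0,0,1],0],[5,[0,0,0.7],0],[5,[0,0,0],0],[5,[0,0,0],0]]'
```

```text
clock: 2.55
tool_pos: [452.0, 380.7, 56.9]
orientation: [3.141, 0.002, -3.065]
contact_force: [0.1, 0.4, 0.2]
width: 0.544
```

```bash
python3 -m inch '[[1.8,[0,0,0],0],[1.8,[0,0,0],0],[1.8,[0,0,0],0],[1.8,[0,0,0],0],[1.8,[0,0,0],0],[1.8,[0,0,0],0],[1.8,[0,0,-0.5],0],[1.8,[0,0,-1],0]]'
```

```text
clock: 3.35
tool_pos: [449.7, 379.4, 69.4]
orientation: [-3.14, -0.004, -3.065]
contact_force: [0.2, 0.3, -3.2]
width: 0.254
```

```bash
python3 -m inch '[[1.8,[0,0,-2.5],0],[1.8,[0,0,-3.5],0],[1.8,[0,0,-4],0],[1.8,[0,0,-3],0],[1.8,[0,-1.5,0],0],[1.8,[-0.6,-2.5,0],0],[1.8,[-0.6,-3.5,0],0],[1.8,[-0.6,-3.5,0],0]]'
python3 -m inch '[[1.8,[-0.6,-3.5,0],0],[1.8,[-0.6,-3.5,0],0],[1.8,[-0.6,-3.5,0],0],[1.8,[-0.6,-3.5,0],0],[1.8,[-0.6,-3.5,0],0],[1.8,[-0.6,-3.5,0],0],[1.8,[-0.6,-3.5,0],0],[1.8,[-0.4,-2,0],-0.012]]'
python3 -m inch '[[1.8,[0,-1,0],0],[1.8,[0,0,0],0],[1.8,[0,0,0],0],[1.8,[0,0,0],0],[1.8,[0,0,0],0],[1.8,[0,0,0],0],[1.8,[0,0,0],0],[1.8,[0,0,0],0]]'
python3 - <<'E'
from h import *
import pickle
s=env.state();w=optics.read_camera("wrist")[:,:,::-1];pickle.dump(s,open("s2.pkl","wb"))
cv2.imwrite("pics/w2.png",w);cv2.imwrite("pics/w2b.png",cv2.resize(w,(768,576),interpolation=2))
print(s["tool_pos"],s["orientation"],s["width"],s["contact_force"])
E
```

```text
clock: 4.15
tool_pos: [476.2, 269.7, 198.3]
orientation: [-3.14, -0.003, -3.065]
contact_force: [0.6, -0.6, -2.7]
width: 0.248
clock: 4.95
tool_pos: [542.1, 8.1, 198.4]
orientation: [-3.141, -0.004, -3.055]
contact_force: [-1.2, 0.8, -3.8]
width: 0.252
clock: 5.75
tool_pos: [544.4, 1.5, 200.7]
orientation: [-3.142, 0.0, -3.053]
contact_force: [0.0, -0.6, -2.1]
width: 0.252
[544.36028638   1.48479626 200.66301695] [-3.14153451e+00  8.82564284e-05 -3.05296699e+00] 0.2523504505149578 [ 0.02796493 -0.5909133  -2.11074524]
```

View pics/w2b.png

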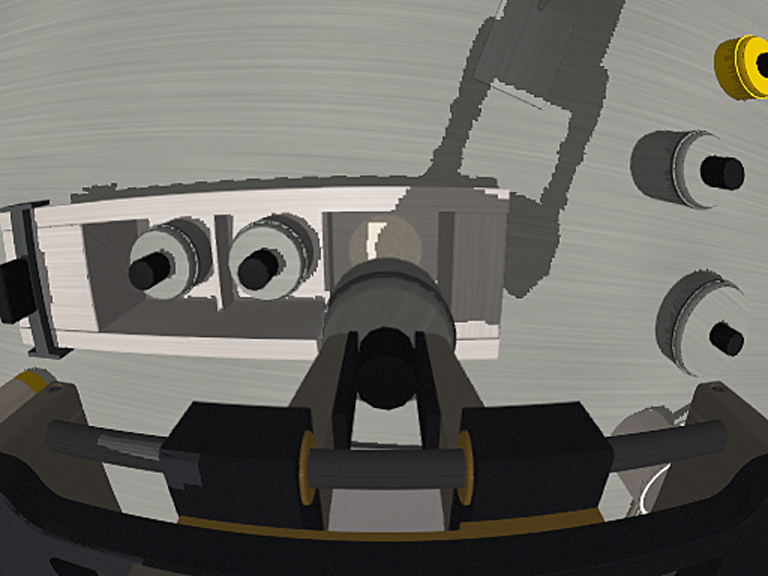

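The wrist view shows the pot held upright. The empty bay lies ahead, with its liner spanning about x 349–422 at row 243. The rim's inner edges are at about y 211 and 335.

```bash
python3 - <<'E'
from h import *
import pickle
s=pickle.load(open("s2.pkl","rb"));W=lambda u,v,z:wplane(u/1.5,v/1.5,z,s).round(1)
for n,u,v,z in(("linL",349,243,5),("linR",422,243,5),("linTop",383,217,5),("rim near in L",140,221,89),("rim near in R",440,209,89),("rim far in L",110,331,89),("rim far in R",490,337,89),("rim near out R",505,191,89),("rim far out R",498,358,89),("end wall top in near",440,212,89),("rim end",500,270,89),("wallLtop",325,213,35),("bayend far L",98,331,89)):
    print(n,W(u,v,z))
w=cv2.imread("pics/w2.png")
m=(w.max(2)<36).astype(np.uint8);k,l,st,c=cv2.connectedComponentsWithStats(m)
for u,v in((148,270),(257,268),(15,290)):
    i=l[int(v/1.5),int(u/1.5)];print(c[i],st[i],wplane(*c[i],64 if u>20 else 116,s).round(1))
# liner pixels: warm vs grey -> bright/shadow
h=w[130:185,215:300].astype(int);mm=((h[...,2]-h[...,0])>14);ys,xs=np.nonzero(mm);print(len(xs),xs.min()+215,xs.max()+215,ys.min()+130,ys.max()+130)
p=np.array([wplane(x+215,y+130,5,s)[:2] for x,y in zip(xs,ys)]).astype(np.float32)
if len(p)>5:print(cv2.minEnclosingCircle(p),p.min(0),p.max(0))
E
```

```text
linL [537.  -29.6   5. ]
linR [531.7  30.    5. ]
linTop [513.2  -3.8   5. ]
rim near in L [ 514.5 -171.3   89. ]
rim near in R [493.4  30.4  89. ]
rim far in L [ 600.8 -206.4   89. ]
rim far in R [575.8  75.2  89. ]
rim near out R [477.4  70.3  89. ]
rim far out R [591.2  83.9  89. ]
end wall top in near [495.2  30.6  89. ]
rim end [528.6  74.3  89. ]
wallLtop [509.6 -47.2  35. ]
bayend far L [ 602.4 -218.8   89. ]
[ 99.20299145 180.21153846] [ 86 168  28  25 468] [ 557.1 -179.9   64. ]
[253.49140255 161.72930204] [     0      0    512    384 158361] [522.9  -4.5  64. ]
[ 16.15606509 192.99852071] [   0  140   48   99 1352] [ 565.  -270.2  116. ]
1265 215 280 131 184
((534.0794677734375, -16.431278228759766), 46.96101379394531) [495.29373  -50.660892] [566.9297    29.533686]
```

```bash
python3 -m inch '[[1.8,[0.3,-0.15,0],0],[1.8,[0,0,2.5],0],[1.8,[0,0,3],0],[1.8,[0,0,3],0],[1.8,[0,0,2.5],0],[1.8,[0,0,1.5],0],[1.8,[0,0,0.8],0],[1.8,[0,0,0],0]]'
python3 -m inch '[[1.8,[0,0,0.1],0],[1.8,[0,0,0.1],0],[1.8,[0,0,0.1],0],[1.8,[0,0,0.1],0],[1.8,[0,0,0],0],[1.8,[0,0,0],0],[1.8,[0,0,0],0],[1.8,[0,0,0],0]]'
```

```text
clock: 6.6
tool_pos: [541.1, -0.5, 67.1]
orientation: [3.141, -0.001, -3.053]
contact_force: [0.3, -0.6, -2.8]
width: 0.251
clock: 7.4
tool_pos: [541.5, -0.5, 63.6]
orientation: [-3.142, -0.0, -3.053]
contact_force: [-0.0, -0.1, -3.6]
width: 0.251
```

```bash
python3 -m inch '[[1.8,[0,0,0.05],0],[1.8,[0,0,0.05],0],[1.8,[0,0,0.05],0],[1.8,[0,0,0],0],[1.8,[0,0,0],0],[1.8,[0,0,0],0],[1.8,[0,0,0],0],[1.8,[0,0,0],0]]'
```

```text
clock: 8.2
tool_pos: [541.5, -0.5, 62.1]
orientation: [-3.142, 0.0, -3.053]
contact_force: [0.3, -0.2, -3.2]
width: 0.256
```

```bash
python3 -m inch '[[1.8,[0,0,0.04],0],[1.8,[0,0,0.04],0],[1.8,[0,0,0.04],0],[1.8,[0,0,0],0],[1.8,[0,0,0],0],[1.8,[0,0,0],0],[1.8,[0,0,0],0],[1.8,[0,0,0],0]]'
```

```text
clock: 9.0
tool_pos: [541.5, -0.5, 61.0]
orientation: [-3.142, 0.0, -3.053]
contact_force: [-1.3, -0.1, -1.1]
width: 0.255
```

```bash
python3 -m inch '[[1.8,[0,0,0.04],0],[1.8,[0,0,0],0],[1.8,[0,0,0],0],[1.8,[0,0,0],0],[1.8,[0,0,0],0],[3.4,[0,0,0],0],[3.4,[0,0,0],0],[3.4,[0,0,0],0]]'
python3 -m inch '[[3.4,[0,0,0],0],[3.4,[0,0,-1],0],[3.4,[0,0,-2],0],[3.4,[0,0,-3],0],[3.4,[0,0,-4],0],[3.4,[0,0,-3],0],[3.4,[0,0,0],0],[3.4,[0,0,0],0]]'
python3 - <<'E'
from h import *
import pickle
s=env.state();w=optics.read_camera("wrist")[:,:,::-1];pickle.dump(s,open("s3.pkl","wb"))
cv2.imwrite("pics/w3.png",w);cv2.imwrite("pics/w3b.png",cv2.resize(w,(768,576),interpolation=2))
print(s["tool_pos"],s["orientation"],s["width"],s["contact_force"])
E
```

```text
clock: 9.8
tool_pos: [541.7, -0.6, 60.4]
orientation: [-3.141, 0.001, -3.054]
contact_force: [-0.6, -0.3, 0.7]
width: 0.366
clock: 10.6
tool_pos: [541.9, -0.6, 191.4]
orientation: [-3.141, 0.002, -3.053]
contact_force: [-0.9, 0.2, -0.0]
width: 0.374
[541.93449135  -0.59316893 191.42589905] [-3.14098085e+00  1.87975872e-03 -3.05338921e+00] 0.3740956290086662 [-0.89908804  0.19865034 -0.01826144]
```

View pics/w3b.png

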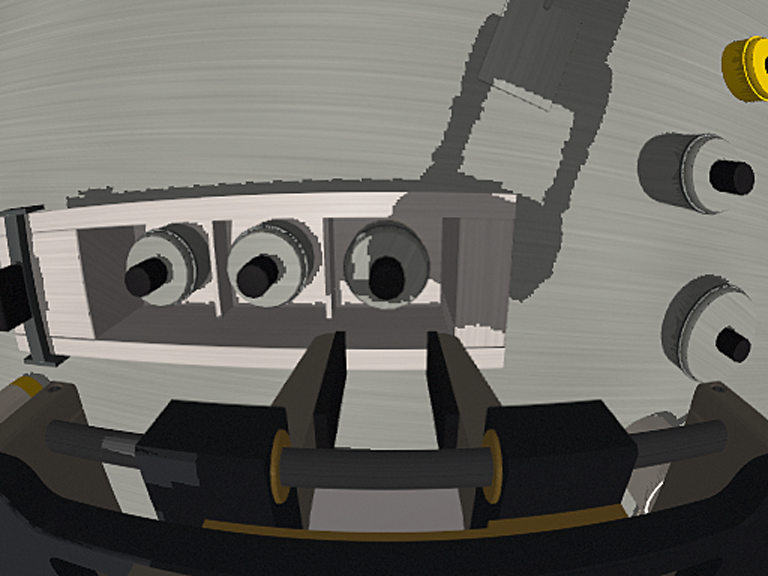

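The pot stands upright in the bay on its liner, with its knob at (386,278), below the rim. Next, over to the grip.

```bash
python3 -m inch '[[5,[0,-2,0],0],[5,[0,-3.5,0],0],[5,[0,-4,0],0],[5,[0,-4,0],0],[5,[0,-4,0],0],[5,[0,-4,0],0],[5,[0,-3,0],0],[5,[0,-1.5,0],0]]'
python3 -m inch '[[5,[0,0,0],0],[5,[0,0,0],0],[5,[0,0,0],0],[5,[0,0,0],0],[5,[0,0,0],0],[5,[0,0,0],0],[5,[0,0,0],0],[5,[0,0,0],0]]'
python3 - <<'E'
from h import *
import pickle
s=env.state();w=optics.read_camera("wrist")[:,:,::-1];pickle.dump(s,open("s4.pkl","wb"))
cv2.imwrite("pics/w4.png",w);cv2.imwrite("pics/w4b.png",cv2.resize(w,(768,576),interpolation=2))
print(s["tool_pos"],s["orientation"],s["width"],s["contact_force"])
print(px2plane("top",364.7,158.9,116))
E
```

```text
clock: 11.45
tool_pos: [563.2, -261.3, 188.2]
orientation: [3.14, -0.003, -3.056]
contact_force: [-1.1, 0.2, -0.6]
width: 0.544
clock: 12.25
tool_pos: [564.4, -259.4, 190.6]
orientation: [-3.141, 0.0, -3.053]
contact_force: [-0.6, 0.2, -0.0]
width: 0.548
[ 564.44355043 -259.40612262  190.56786204] [-3.14149454e+00  8.67416876e-05 -3.05325776e+00] 0.5478624523384197 [-0.59823037  0.18732186 -0.02717374]
[ 564.23748905 -278.02517274  116.        ]
```

View pics/w4b.png

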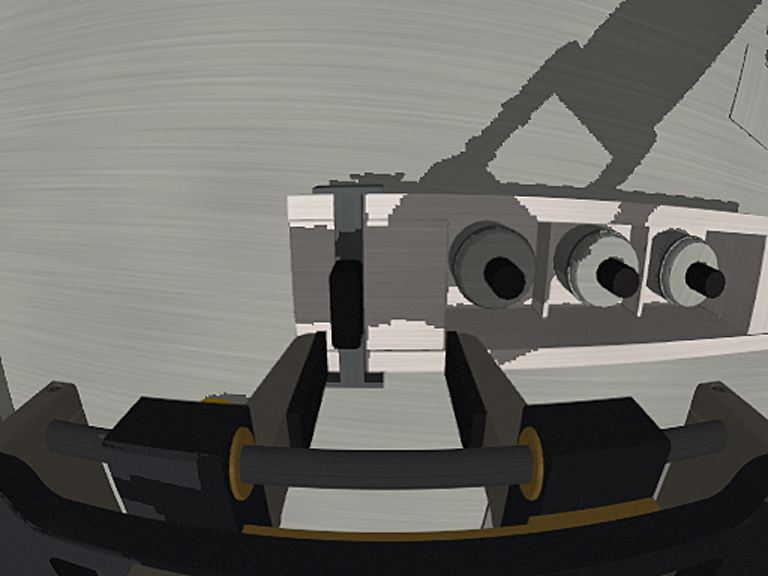

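The grip is at (347,304) in this view, between the fingers but left of centre. The bar is still at the start end.

```bash
python3 - <<'E'
from h import *
import pickle
s=pickle.load(open("s4.pkl","rb"));W=lambda u,v,z:wplane(u/1.5,v/1.5,z,s).round(1)
w=cv2.imread("pics/w4.png");h=(w.max(2)<36)[150:245,205:255];
ys,xs=np.nonzero(h);print(np.c_[np.unique(ys)+150,[xs[ys==y].min()+205 for y in np.unique(ys)],[xs[ys==y].max()+205 for y in np.unique(ys)]][::6].tolist())
for F in(90,95,100,105,110):
    a,b=W(347,260,F),W(347,348,F+32)
    print(F,a,b,(b-a)[0],(a+b)/2,"top thick",(W(363,330,F+32)-W(331,330,F+32))[1])
E
```

```text
[[153, 237, 240], [159, 225, 240], [166, 224, 224], [172, 227, 230], [178, 222, 241], [184, 220, 241], [190, 220, 241], [196, 220, 241], [202, 220, 241], [208, 221, 241], [214, 221, 241], [220, 221, 241], [226, 209, 239], [232, 207, 236], [238, 205, 217], [244, 205, 217]]
90 [ 548.4 -284.8   90. ] [ 591.9 -279.5  122. ] 43.5 [ 570.15 -282.15  106.  ] top thick 18.0
95 [ 547.1 -284.5   95. ] [ 589.5 -279.2  127. ] 42.39999999999998 [ 568.3  -281.85  111.  ] top thick 17.599999999999966
100 [ 545.9 -284.2  100. ] [ 587.2 -279.   132. ] 41.30000000000007 [ 566.55 -281.6   116.  ] top thick 17.19999999999999
105 [ 544.7 -283.8  105. ] [ 584.9 -278.7  137. ] 40.19999999999993 [ 564.8  -281.25  121.  ] top thick 16.80000000000001
110 [ 543.5 -283.5  110. ] [ 582.6 -278.4  142. ] 39.10000000000002 [ 563.05 -280.95  126.  ] top thick 16.5
```

```bash
python3 -m inch '[[5,[0,-1.2,0],0],[5,[0,-1,0],0],[5,[0,0,1.5],0],[5,[0,0,2.5],0],[5,[0,0,1.8],0],[5,[0,0,1],0],[5,[0,0,0.5],0],[5,[0,0,0],0]]'
python3 -m inch '[[1,[0,0,0],0],[1,[0,0,0],0],[1,[0,0,0],0],[1,[0,0,0],0],[1,[0,0,0],0],[1,[0,0,0],0],[1,[0,0,0],0],[1,[0,0,0],0]]'
```

```text
clock: 13.1
tool_pos: [566.1, -281.3, 116.8]
orientation: [3.141, -0.001, -3.053]
contact_force: [-0.4, -0.2, 0.1]
width: 0.544
clock: 13.9
tool_pos: [566.5, -281.4, 117.9]
orientation: [-3.141, 0.0, -3.053]
contact_force: [0.0, 1.0, 2.8]
width: 0.173
```

```bash
python3 -m inch '[[1,[0,0.5,0],0],[1,[0,1,0],0],[1,[0,1.5,0],0],[1,[0,1.5,0],0],[1,[0,1.5,0],0],[1,[0,1.5,0],0],[1,[0,1.5,0],0],[1,[0,1,0],0]]'
```

```text
clock: 14.7
tool_pos: [557.4, -180.0, 117.9]
orientation: [-3.142, -0.0, -3.052]
contact_force: [-0.9, -1.3, 4.9]
width: 0.168
```

```bash
python3 -m inch '[[1,[0,1.5,0],0],[1,[0,1.5,0],0],[1,[0,1.5,0],0],[1,[0,1.5,0],0],[1,[0,1.5,0],0],[1,[0,1.5,0],0],[1,[0,1.5,0],0],[1,[0,1,0],0]]'
python3 -m inch '[[1,[0,1.5,0],0],[1,[0,1.5,0],0],[1,[0,1.5,0],0],[1,[0,1.5,0],0],[1,[0,1.5,0],0],[1,[0,1,0],0],[1,[0,0.5,0],0],[1,[0,0,0],0]]'
```

```text
clock: 15.5
tool_pos: [547.1, -65.5, 117.9]
orientation: [3.142, 0.0, -3.052]
contact_force: [-0.6, -2.9, 6.2]
width: 0.174
clock: 16.3
tool_pos: [538.9, 24.7, 117.9]
orientation: [3.14, -0.0, -3.052]
contact_force: [-1.1, 2.0, 7.9]
width: 0.172
```

```bash
python3 -m inch '[[1,[0,1,0],0],[1,[0,1,0],0],[1,[0,0.5,0],0],[1,[0,0.3,0],0],[1,[0,0.3,0],0],[1,[0,0.2,0],0],[1,[0,0,0],0],[1,[0,0,0],0]]'
python3 -m inch '[[1,[0,0.1,0],0],[1,[0,0.1,0],0],[1,[0,0.1,0],0],[1,[0,0,0],0],[1,[0,0,0],0],[1,[0,0,0],0],[1,[0,0,0],0],[1,[0,0,0],0]]'
```

```text
clock: 17.1
tool_pos: [536.1, 56.6, 117.9]
orientation: [3.141, -0.0, -3.053]
contact_force: [-0.3, -1.0, 6.7]
width: 0.17
clock: 17.9
tool_pos: [535.8, 59.3, 117.9]
orientation: [3.141, -0.0, -3.053]
contact_force: [0.2, -0.6, 7.4]
width: 0.169
```

```bash
python3 -m inch '[[1,[0,0.1,0],0],[1,[0,0.1,0],0],[1,[0,0,0],0],[1,[0,0,0],0],[1,[0,0,0],0],[1,[0,0,0],0],[1,[0,0,0],0],[1,[0,0,0],0]]'
```

```text
clock: 18.7
tool_pos: [535.7, 60.2, 117.9]
orientation: [-3.14, -0.0, -3.053]
contact_force: [-0.6, -6.2, 7.1]
width: 0.176
```

The stop is reached: travel has stalled and the reaction is −6 N. Releasing and retreating now.

```bash
python3 -m inch '[[1,[0,0.1,0],0],[1,[0,0,0],0],[1,[0,0,0],0],[4,[0,0,0],0],[4,[0,0,0],0],[4,[0,0,0],0],[4,[0,0,0],0],[4,[0,0,0],0]]'
python3 -m inch '[[4,[0,0,-1],0],[4,[0,0,-2],0],[4,[0,0,-3],0],[4,[0,0,-4],0],[4,[0,0,-2],0],[4,[0,3,0],0],[4,[0,4,0],0],[4,[0,4,0],0]]'
python3 -m inch '[[4,[0,4,0],0],[4,[0,4,0],0],[4,[0,3,0],0],[4,[0,2,0],0],[4,[0,0,0],0],[4,[0,0,0],0],[4,[0,0,0],0],[4,[0,0,0],0]]'
python3 - <<'E'
from h import *
t=optics.read_camera("top")[:,:,::-1];c=optics.read_camera("scene")[:,:,::-1]
o=np.zeros((590,780,3),np.uint8);o[:300]=cv2.resize(t[135:195,240:396],None,fx=5,fy=5,interpolation=2)
o[310:582,:680]=cv2.resize(c[194:262,130:300],None,fx=4,fy=4,interpolation=2);cv2.imwrite("pics/f.png",o)
print(env.state()["contact_force"])
E
```

```text
clock: 19.5
tool_pos: [535.7, 61.6, 117.2]
orientation: [3.141, -0.001, -3.053]
contact_force: [0.3, 0.6, 0.8]
width: 0.433
clock: 20.3
tool_pos: [526.5, 171.8, 238.8]
orientation: [3.141, 0.002, -3.055]
contact_force: [-0.5, -0.7, 0.2]
width: 0.436
clock: 21.1
tool_pos: [515.2, 299.3, 237.7]
orientation: [-3.141, 0.0, -3.055]
contact_force: [0.2, -0.4, -0.3]
width: 0.435
[-0.0289985   0.38309729  0.00293399]
```

View pics/f.png

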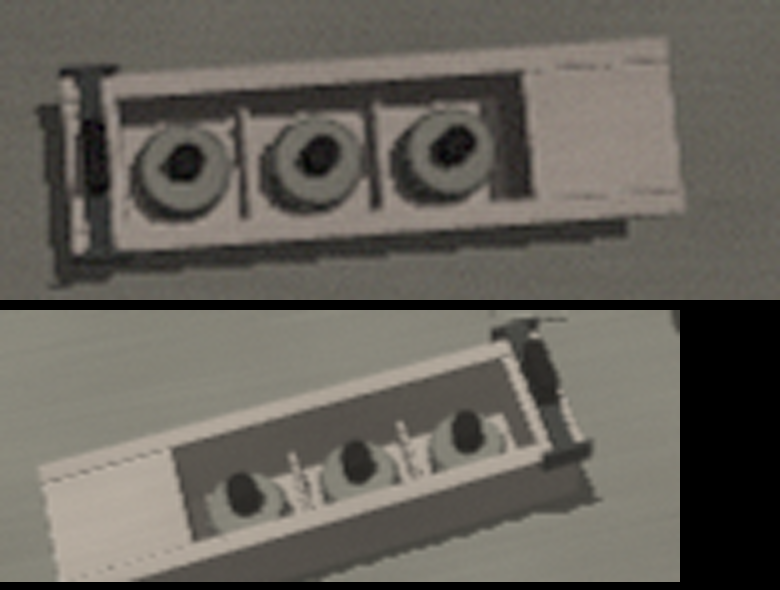

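All three pots stand upright in their bays, with the newly packed one at (183,165). The check bar rests at the far end at (93,160), and the arm is clear.

```bash
python3 -c "
from station import hand_in;print(hand_in())"
```

```text
the job is handed in; nothing more can be done
None
```

I packed the short steel pot, swept the check bar to the far end and handed the job in. The robot's clock stood at about 21 s, against the 53 s limit.

- **Pot:** I gripped it by its knob and lowered it upright into the empty bay until the force readings showed it resting on the floor. I then released it and lifted clear.
- **Check bar:** I gripped the black grip and swept it over all three bays. It reached the far stop, where travel stalled at about −6 N; during the sweep the readings taken stayed within a few newtons along the travel. I let go and left it there.
- **Last checks:** The final pictures show three upright pots and the bar at the far end. The gripper is well away from everything, and the contact force is about 0.
- **Disagreements:** The top and scene cameras disagreed by up to about 4 mm, so I relied mainly on the wrist camera. While I held the grip, a steady vertical force of up to 8 N built up, well under the limits and gone after release. None of my checks failed.

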